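Set the rolling guide and draw the rolling pin out of its hooded tray

TASK

Get ready to roll pastry: lay the loose wooden guide strip flat on the counter, flush along the marble board's near edge (the long edge facing the robot) and about midway along it, and let go of it. Then draw the rolling pin out through the opening of the hooded steel tray, tilting it since it is longer than the opening, and finish while still holding it in the gripper, level and steady with its middle over the board, the whole pin at least 10 cm above the counter and touching nothing else. Leave the butter dish with its lid, the egg ring, the garlic press and the salt jar where they stand.

Things in the scene. Friction and masses are not known exactly. Their poses are not given: they have to be found in the camera images.
- board: White marble pastry board, fixed to the counter, 160 (its x) x 240 (its y) x 10 tall; origin at the centre of its underside, on the counter. Its near long edge is the face at x = -80 in its own frame, running along its y.
- guide: Loose straight wooden strip, 14 wide (its x) x 200 long (its y) x 28 tall, about 60 g, standing on the counter; origin at the centre of its underside. It is 18 taller than the board, so it can be gripped near its top while it is beside the board. Flush against the near edge, its centre line lies 87 from the board's centre, at -x of the board.
- guide_mid (a point): Centre of the guide strip, 14 above its underside.
- tray: Open-topped steel utensil tray, fixed, outside 158 (its x) x 368 (its y) x 64 tall; origin at the centre of its underside. Walls, floor and hoods are 4 thick; inside 150 x 360, floor top at 4 above the counter. A hood covers each end from above (hood underside at 60, top at 64), each reaching 80 in from the inner end wall, so the opening in the top is 150 (x) by 200 (y, from y = -100 to 100).
- tray_opening (a point): Middle of the tray's opening, level with its top, 64 above the counter.
- pin: Plain round wooden rolling pin, 260 long along its y, 24 in diameter with slightly tapered ends, about 100 g; origin at its middle, on its axis, which is also its centre of mass. It lies on the tray floor (axis 16 above the counter) roughly along the tray's y, both ends hidden under the hoods. It can roll, so its x and z axes may point anywhere around it.
- pin_left (a point): Centre of the pin's end at +130 along its y.
- pin_right (a point): Centre of the pin's end at -130 along its y.
- butter_dish: white ceramic butter dish base, flat slab 90 x 150 x 12, origin under its centre. Bystander.
- butter_lid: white ceramic lid with a small ball knob sitting on the butter dish, 70 x 115, 81 tall over all. Bystander.
- egg_ring: grey silicone egg ring, 84 across, 18 tall, lying flat, origin at the centre of its underside. Bystander.
- garlic_press: steel garlic press lying flat, about 190 long along its y, 50 wide, 26 tall. Bystander.
- salt_jar: white salt jar, 60 across, 100 tall. Bystander.
Mind the look-alikes: they are no part of the job. Of the things shaped like the guide, the wooden one is meant.

How it is judged (in metres and radians):
On the way, in this order (a step that is already met when the one before it is completed fails the run):
1. the guide strip lies flush along the near edge of the board, let go (x of guide_mid in the frame of board between -0.0905 and -0.0835 m and y of guide_mid in the frame of board between -0.03 and 0.03 m and angle between the y axis of guide and the y axis of board, either way round below 0.03 rad and height (world z) of guide_mid below 0.017 m and angle between guide's own z axis and vertical below 0.08 rad and contact force between the fingers and guide below 0.2 N), for 0.2 s.
2. the whole pin is out through the opening, above the tray's top, held (height (world z) of each of pin_left, pin_right above 0.08 m and contact force between the fingers and pin above 0.5 N), for 0.1 s.
At the end, for the whole second after the job is handed in: Guide let go, flat on the counter, flush to the near edge within 3.5 mm and 0.03 rad, centred within 30 mm; pin gripped, still, level within 0.25 rad, middle over the board, both ends 100 mm or more above the counter, touching no other thing (all of step 1 and height (world z) of each of pin_left, pin_right above 0.1 m and x of pin in the frame of board between -0.08 and 0.08 m and y of pin in the frame of board between -0.12 and 0.12 m and contact force between the fingers and pin above 0.5 N and angle between pin's own y axis and vertical between 1.32 and 1.82 rad and linear speed of pin below 0.03 m/s and contact force between pin and board below 0.1 N and contact force between pin and guide below 0.1 N and contact force between pin and tray below 0.1 N and contact force between pin and butter_dish below 0.1 N and contact force between pin and butter_lid below 0.1 N and contact force between pin and egg_ring below 0.1 N and contact force between pin and garlic_press below 0.1 N and contact force between pin and salt_jar below 0.1 N); the arm keeps its last pose, push and grip.
It fails at once if a bystander was pushed more than 30 mm (distance of any of butter_dish, butter_lid, egg_ring, garlic_press, salt_jar from where it was at the start of the episode above 0.03 m).
It also fails if it takes over 54 s, if anything falls off the work surface, if the arm or the gripper's body presses on something with over 40 N, if the wrist force passes 120 N, or if a joint passes its speed limit or range.

ROBOT

A 6-joint arm with a two-finger parallel gripper is mounted at the origin on the work surface. World frame = base frame: x ahead of the robot, y to its left, z up, the work surface at z = 0. Lengths are in m, angles in degrees, forces in N, time in s.
With the tool pointing down it reaches from about 0.25 to 0.725 m from the base axis. Payload 9.7 kg.
Tool frame: the origin (TCP) lies midway between the tips of the shut fingers; the grasp point (between the pads) lies 19 mm behind it; z points along the fingers, x is the direction in which the jaws open and shut, and the axes are right-handed (so a half turn about z gives the same grasp; the last joint's range is limited). The gripper opens to 85 mm and grips with 20 to 120 N. Pads are 22 mm wide; open, the fingers measure 114 mm over their backs; the gripper's body (76 mm by 85 mm) begins 54 mm behind the grasp point. The pads swing forward as they close: fully open they stand 13 mm farther back than shut.
Start: joints at [74.714, 4.979, 10.078, 95.1, 0, 90], TCP at [0.145, 0.531, 0.231] pointing down, gripper open.
Joint ranges: [-179.16, 179.16], [-48.56, 103.87], [-65.8, 70.77], [-126.05, 130.52], [-82.76, 87.17], [-180, 180]. Speed limits (degrees/s): [127.2, 127.2, 147.25, 180, 180, 180].

INTERFACE

Orientations are given as [roll, pitch, yaw] about the fixed x, y, z axes, in that order (R = Rz(yaw) Ry(pitch) Rx(roll)).
In Python, from workcell import bot, optics gives the robot as it stands.
- The arm moves only by the shell command python3 -m creep 'ROWS' [FORCE]. ROWS is JSON, a list of rows, each a list of 7 numbers: the shift along the tool's x, y, z in m, then the turn, a rotation vector about the tool's x, y, z in rad, then the opening, from 0 (shut) to 1 (fully open). A call has 1 to 8 rows; each row is the pose to reach, as a shift and turn from the pose commanded when the call began, along the tool's axes at that moment; what a row does not reach only later rows make up. A row lasts 1/10 s, in which the tool goes at most 50 mm and 8.59 degrees, less where a joint would pass 70% of its speed; a pose out of reach is approached as far as the arm can. A call with a gripper value outside its range is refused whole. The fingers move at their own pace and stop on an object; FORCE is the grip in N (left out, the last holds). Time passes only in rows, so rows that repeat a pose let the fingers close. It gives the time, the measured TCP pose, the force and the opening at its end, in the units of the state.
- bot.get_obs(): the state, without advancing time (a new reading comes with each control period).
- optics.camera(name): name is "scene" or "side" or "wrist"; returns the picture (384x512x3 uint8, red, green, blue); there is no depth.
- optics.camera_params(name): a dict with "camera_matrix" (3x3 intrinsics, pixels), "D" ([k1, k2, p1, p2, k3] as OpenCV has them; the pictures are not rectified), "R" (3x3) and "t" (3): a world point X has camera coordinates R X + t; the wrist camera has in their place "mount" (4x4, takes a point from camera to tool coordinates, whose origin is the TCP and whose axes are the tool frame's). Camera axes: x right, y down, z forward; pixel columns grow to the right and rows downward; lengths in m; the calibration is good to about 2 mm. A picture is of the moment at which its call begins: read the wrist's pose just before it. camera_params takes no time and is no camera call.
- bot.job_done(): hands the job in, once; it reports no verdict.
The state is a dict: "time": time; "q": joint angles; "qd": joint speeds; "joint_efforts": joint torques, N m; "ee_pos": TCP position; "tcp_rot": TCP orientation; "wrist_force": force on the tool from outside, world axes, zero at the start; "torque": the same for the moment, N m; "opening": finger opening in m.
Only numpy, scipy, OpenCV 4.12 (cv2) and the standard library are available. Lean on these libraries where they do the work, as an engineer would, in place of code of your own. Each camera call takes 0.05 s, during which the arm holds its last target.

## Working session

There is one attempt and no reset: what is moved stays moved. The work goes in short steps, Python scripts to look and compute and a shell command to move; the robot and the scene stay as the last step left them, time stands still between calls to the robot, and variables do not carry over. Pictures are saved under pics/ and viewed, and the job is handed in when it is done.

```bash
ls; mkdir -p pics
python3 - <<'E'
from workcell import bot, optics
import cv2
o=bot.get_obs(); print(o)
for n in ["scene","side","wrist"]:
    p=optics.camera_params(n); print(n,p)
    cv2.imwrite(f"pics/{n}0.png",optics.camera(n)[:,:,::-1])
E
```

```text
pics
{'time': 0.0, 'q': array([7.47144679e+01, 5.01190153e+00, 1.00336630e+01, 9.50992364e+01,
       8.96908603e-04, 8.99999628e+01]), 'qd': array([ 0.08060621, -0.06596545,  0.02898984, -0.01473144,  0.04084535,
       -0.02198166]), 'joint_efforts': array([ 1.32431713e-03, -5.20384920e+01,  4.64807296e+01,  1.61615212e-02,
       -7.96650255e-06,  2.49581412e-06]), 'ee_pos': array([0.14493106, 0.53032173, 0.23056829]), 'tcp_rot': array([-1.79999103e+02,  7.74749393e-02,  7.47145051e+01]), 'wrist_force': array([ 0.02108116, -0.33608699,  0.48334779]), 'torque': array([-0.04849301,  0.00129672, -0.0482227 ]), 'opening': 0.08536892175718289}
scene {'camera_matrix': array([[397.21230278,   0.        , 252.29171298],
       [  0.        , 397.21230278, 191.74205364],
       [  0.        ,   0.        ,   1.        ]]), 'D': array([0.01896559, 0.        , 0.        , 0.        , 0.        ]), 'R': array([[ 0.47776924,  0.87834625,  0.0156338 ],
       [ 0.57414921, -0.29873538, -0.76230562],
       [-0.66489791,  0.37318231, -0.64702838]]), 't': array([-0.18533812, -0.25556854,  1.59809
[... 376 characters left out ...]
45179124,  0.54407403, -0.70701353]]), 't': array([-0.41022158,  0.24358677,  0.95010661])}
wrist {'camera_matrix': array([[286.89760412,   0.        , 256.07092946],
       [  0.        , 286.89760412, 197.33122549],
       [  0.        ,   0.        ,   1.        ]]), 'D': array([-0.05749495,  0.        ,  0.        ,  0.        ,  0.        ]), 'mount': array([[ 9.99999652e-01,  6.46480807e-04, -5.28102672e-04,
        -5.06601258e-04],
       [-4.42495413e-04,  9.46964629e-01,  3.21337511e-01,
        -8.31006948e-02],
       [ 7.07833084e-04, -3.21337166e-01,  9.46964585e-01,
        -1.43078367e-01],
       [ 0.00000000e+00,  0.00000000e+00,  0.00000000e+00,
         1.00000000e+00]])}
```

View pics/scene0.png

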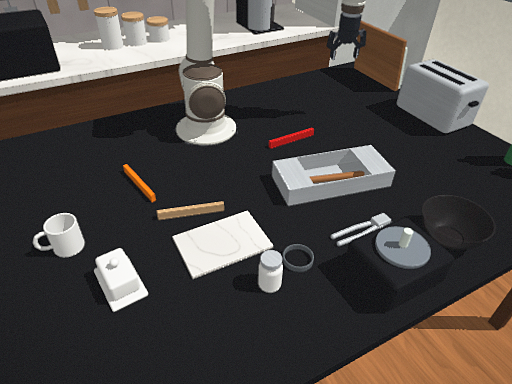

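View pics/side0.png

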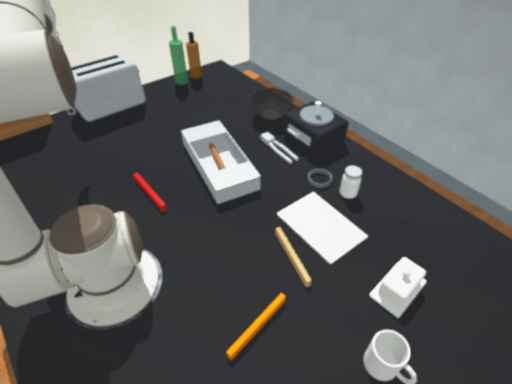

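View pics/wrist0.png

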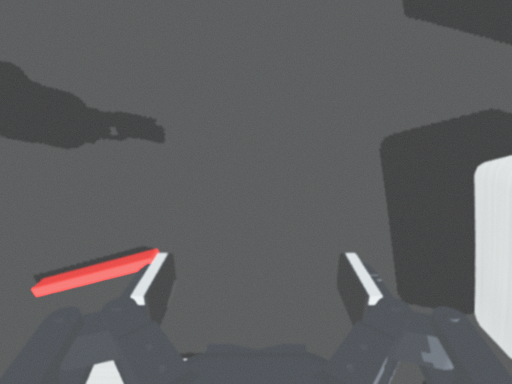

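The scene shows three strips: red at (291,138), orange at (139,183) and tan wood at (190,210). In the side view they are at (149,191), (257,326) and (293,256). I choose the tan wooden one beside the board and will check it in a crop. The pin lies in the tray at scene (337,177), side (216,157).

```bash
cat > h.py <<'E'
import numpy as np, cv2
from workcell import bot, optics
from scipy.spatial.transform import Rotation as Ro
def T():
    o=bot.get_obs(); M=np.eye(4); M[:3,:3]=Ro.from_euler('xyz',o['tcp_rot'],degrees=True).as_matrix(); M[:3,3]=o['ee_pos']; return M
def cam(name,M=None):
    p=optics.camera_params(name); K=p['camera_matrix'];D=p['D']
    if name=='wrist':
        C=M@p['mount']; R=C[:3,:3].T; t=-R@C[:3,3]
    else: R,t=p['R'],p['t']
    return K,D,R,t
def rays(c,uv):
    K,D,R,t=c; u=cv2.undistortPoints(np.array(uv,float).reshape(-1,1,2),K,D)[:,0]
    d=np.c_[u,np.ones(len(u))]@R; return -R.T@t,d/np.linalg.norm(d,axis=1)[:,None]
def onplane(c,uv,z):
    o,d=rays(c,uv); return o+d*((z-o[2])/d[:,2])[:,None]
def tri(c1,p1,c2,p2):
    o1,d1=rays(c1,p1);o2,d2=rays(c2,p2);out=[]
    for a,b in zip(d1,d2):
        s=np.linalg.lstsq(np.c_[a,-b],o2-o1,rcond=None)[0]; A=o1+s[0]*a;B=o2+s[1]*b
        out.append(np.r_[(A+B)/2,np.linalg.norm(A-B)])
    return np.array(out)
def proj(c,X):
    K,D,R,t=c; return cv2.projectPoints(np.array(X,float).reshape(-1,1,3),cv2.Rodrigues(R)[0],t,K,D)[0][:,0]
E
python3 - <<'E'
import cv2
a=cv2.imread('pics/scene0.png');b=cv2.imread('pics/side0.png')
cv2.imwrite('pics/c1.png',cv2.resize(a[190:285,145:285],None,fx=5.5,fy=5.5,interpolation=cv2.INTER_CUBIC))
cv2.imwrite('pics/c2.png',cv2.resize(a[135:210,260:405],None,fx=5.5,fy=5.5,interpolation=cv2.INTER_CUBIC))
cv2.imwrite('pics/c3.png',cv2.resize(b[115:295,170:380],None,fx=3.3,fy=3.3,interpolation=cv2.INTER_CUBIC))
E
```

```text
(no output)
```

View pics/c1.png

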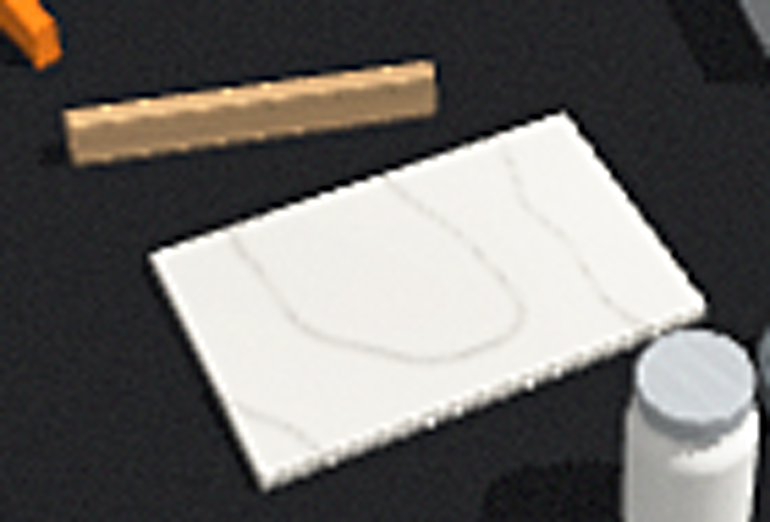

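View pics/c2.png

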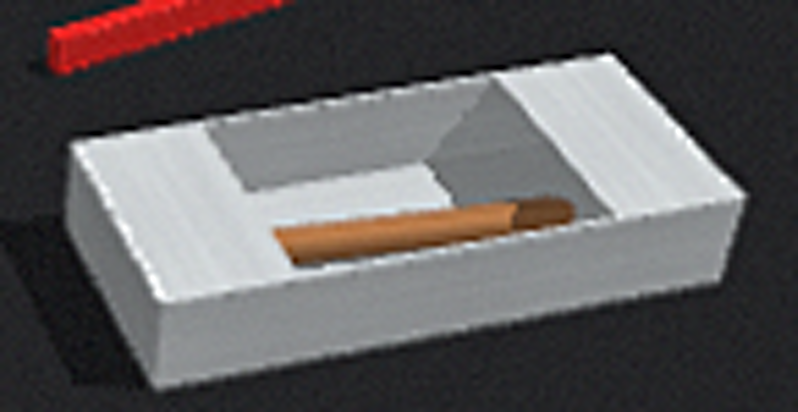

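View pics/c3.png

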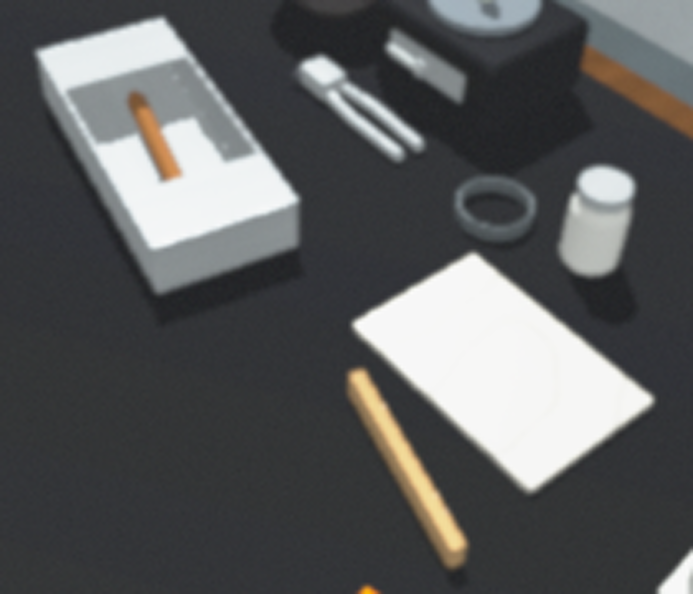

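The crop confirms the tan wooden strip, at scene crop (65-435, 60-165). I'll triangulate the board, guide, pin and tray using colour masks.

Run:
```python
from h import *
np.set_printoptions(precision=4,suppress=True)
cs,cd=cam('scene'),cam('side')
f=lambda a,o,k: np.array(a,float)/k+np.array(o)-0.5+0.5/k
s=f([(567,113),(150,256),(268,480),(707,303)],(145,190),5.5)
d=f([(353,325),(530,492),(654,400),(474,253)],(170,115),3.3)
P=tri(cs,s,cd,d);print('board',P)
for n,c,uv in(('scene',cs,s),('side',cd,d)):
    Q=onplane(c,uv,.01);print(n,Q[:,:2].round(4).tolist(),np.linalg.norm(Q-np.roll(Q,-1,0),axis=1),Q.mean(0))
# tray top corners
s=f([(610,54),(70,143),(163,300),(746,195)],(260,135),5.5)
d=f([(37,52),(152,247),(299,200),(165,17)],(170,115),3.3)
print('tray',tri(cs,s,cd,d))
for n,c,uv in(('scene',cs,s),('side',cd,d)):
    Q=onplane(c,uv,.064);print(n,Q[:,:2].round(4).tolist(),np.linalg.norm(Q-np.roll(Q,-1,0),axis=1),Q.mean(0))
def mask(n,lo,hi,roi):
    im=cv2.imread(f'pics/{n}0.png');h=cv2.cvtColor(im,cv2.COLOR_BGR2HSV);m=cv2.inRange(h,lo,hi);k=np.zeros_like(m);x0,y0,x1,y1=roi;k[y0:y1,x0:x1]=m[y0:y1,x0:x1];return k
for nm,rois,lo,hi in (('guide',((150,195,235,222),(270,222,316,290)),(8,60,120),(25,200,255)),('pin',((300,160,385,190),(200,135,232,175)),(5,100,30),(18,255,255))):
    for n,r,c in zip(('scene','side'),rois,(cs,cd)):
        m=mask(n,lo,hi,r);cnt=max(cv2.findContours(m,0,2)[0],key=cv2.contourArea);b=cv2.boxPoints(cv2.minAreaRect(cnt));a=cv2.approxPolyDP(cnt,2,True)[:,0]
        print(nm,n,(m>0).sum(),b.round(1).tolist(),a.tolist())
```

```text
board [[ 0.5131 -0.0855  0.0094  0.0027]
 [ 0.5075 -0.3271  0.0084  0.0019]
 [ 0.6706 -0.3286  0.0097  0.0041]
 [ 0.6738 -0.0903  0.0131  0.0017]]
scene [[0.5129, -0.0843], [0.5086, -0.3264], [0.6702, -0.3266], [0.671, -0.0877]] [0.2422 0.1616 0.2389 0.1581] [ 0.5907 -0.2062  0.01  ]
side [[0.5124, -0.0875], [0.5065, -0.3286], [0.67, -0.331], [0.676, -0.0892]] [0.2412 0.1636 0.2418 0.1637] [ 0.5912 -0.2091  0.01  ]
tray [[0.4667 0.4309 0.066  0.0014]
 [0.3908 0.0731 0.0665 0.0001]
 [0.5448 0.0396 0.0679 0.0041]
 [0.6229 0.396  0.0694 0.0023]]
scene [[0.464, 0.4344], [0.3879, 0.075], [0.5396, 0.0449], [0.6173, 0.4042]] [0.3673 0.1546 0.3675 0.1563] [0.5022 0.2396 0.064 ]
side [[0.4676, 0.4324], [0.3921, 0.0753], [0.5468, 0.0403], [0.6266, 0.4013]] [0.365  0.1586 0.3697 0.162 ] [0.5083 0.2373 0.064 ]
guide scene 628 [[156.5, 209.8000030517578], [222.8000030517578, 200.3000030517578], [224.10000610351562, 209.6999969482422], [157.89999389648438, 219.1999969482422]] [[223, 202], [157, 210], [158, 218], [222, 210]]
guide side 526 [[272.8999938964844, 228.8000030517578], [280.20001220703125, 224.60000610351562], [313.29998779296875, 282.5], [306.0, 286.70001220703125]] [[276, 227], [277, 236], [305, 285], [309, 285], [309, 275], [281, 228]]
pin scene 312 [[309.79998779296875, 176.5], [362.70001220703125, 169.6999969482422], [363.5, 176.10000610351562], [310.6000061035156, 182.89999389648438]] [[363, 172], [345, 172], [310, 178], [316, 182], [362, 175]]
pin side 120 [[208.5, 144.6999969482422], [212.89999389648438, 142.6999969482422], [223.8000030517578, 167.1999969482422], [219.39999389648438, 169.1999969482422]] [[210, 144], [214, 157], [222, 168], [217, 152]]
```

```bash
cat >> h.py <<'E'
def go(pos,rpy,from_cmd=None):
    M=T() if from_cmd is None else from_cmd
    R=M[:3,:3]; Rt=Ro.from_euler('xyz',rpy,degrees=True).as_matrix()
    s=R.T@(np.array(pos)-M[:3,3]); v=Ro.from_matrix(R.T@Rt).as_rotvec()
    print('row',np.r_[s,v].round(4).tolist(),'rows>=',np.ceil(max(np.linalg.norm(s)/.05,np.degrees(np.linalg.norm(v))/8.59)))
E
python3 - <<'E'
from h import *
np.set_printoptions(precision=4,suppress=True)
cs,cd=cam('scene'),cam('side')
print(onplane(cs,[(223,201),(157,209)],.028), onplane(cd,[(278.5,226.5),(309,282)],.028))
print('pin',onplane(cs,[(313,180),(362.5,173)],.016), onplane(cd,[(211.5,144),(221.5,168)],.016))
go([0.46,-0.1,0.25],[180,0,0])
E
```

```text
[[ 0.4583 -0.1414  0.028 ]
 [ 0.3997 -0.3317  0.028 ]] [[ 0.4704 -0.1443  0.028 ]
 [ 0.4091 -0.3397  0.028 ]]
pin [[0.4893 0.1755 0.016 ]
 [0.536  0.3486 0.016 ]] [[0.5447 0.3428 0.016 ]
 [0.4946 0.1995 0.016 ]]
row [-0.525, 0.4701, -0.0187, 0.0007, 0.0009, 1.304] rows>= 15.0
```

Run:
```python
from h import *
go([0.50,0.27,0.33],[180,0,-12])
```

```text
row [-0.1577, 0.4111, -0.0991, 0.0008, 0.0008, 1.5135] rows>= 11.0
```

```bash
R='x'; python3 -m creep '[[-0.157,0.411,-0.099,0,0,1.2,1],[-0.157,0.411,-0.099,0,0,1.2,1],[-0.157,0.411,-0.099,0,0,1.2,1],[-0.157,0.411,-0.099,0,0,1.2,1],[-0.157,0.411,-0.099,0,0,1.2,1],[-0.157,0.411,-0.099,0,0,1.2,1],[-0.157,0.411,-0.099,0,0,1.2,1],[-0.157,0.411,-0.099,0,0,1.2,1]]'
python3 - <<'E'
from h import *
go([0.50,0.27,0.33],[180,0,-12])
E
```

```text
time: 0.95
ee_pos: [0.4612, 0.2985, 0.3195]
tcp_rot: [-180.0, 0.0, 5.6]
wrist_force: [1.4, 0.8, 0.0]
opening: 0.0853
row [0.0358, 0.0322, -0.0105, -0.0001, 0.0, 0.3072] rows>= 3.0
```

```bash
python3 -m creep '[[0.036,0.032,-0.01,0,0,0.307,1],[0.036,0.032,-0.01,0,0,0.307,1],[0.036,0.032,-0.01,0,0,0.307,1],[0.036,0.032,-0.01,0,0,0.307,1]]'
python3 - <<'E'
from h import *
M=T();np.save('m1.npy',M);print(bot.get_obs()['qd'].round(1));cv2.imwrite('pics/w1.png',optics.camera('wrist')[:,:,::-1])
E
```

```text
time: 1.35
ee_pos: [0.4988, 0.2722, 0.3288]
tcp_rot: [180.0, 0.0, -11.4]
wrist_force: [-0.1, 0.2, -0.1]
opening: 0.0852
[ 1.1 -0.6 -0.3  0.   0.1 -0.7]
```

View pics/w1.png

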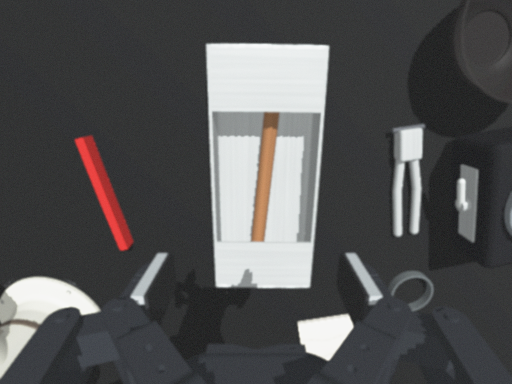

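The wrist view shows the whole tray at (207-328, 44-288). The pin is visible from (259,241) to (271,113), and the board corner is at bottom (325,335).

```bash
cat > pin.py <<'E'
from h import *
np.set_printoptions(precision=4,suppress=True)
M=np.load('m1.npy');c=cam('wrist',M);im=cv2.imread('pics/w1.png')
h=cv2.cvtColor(im,cv2.COLOR_BGR2HSV);m=cv2.inRange(h,(5,100,30),(18,255,255))
m[:100]=0;m[255:]=0;m[:,:230]=0;m[:,300:]=0
ys=np.arange(118,238);L=[];Rr=[]
for y in ys:
    x=np.where(m[y])[0];L.append(x[0]-.5);Rr.append(x[-1]+.5)
mid=(np.array(L)+np.array(Rr))/2;p=np.polyfit(ys,mid,1);uv=[(np.polyval(p,y),y) for y in(113,177,241)]
print(p,np.mean(np.array(Rr)-L));P=onplane(c,uv,.016);print('pin visible',P);d=P[0]-P[2];print('pin yaw',np.degrees(np.arctan2(-d[0],d[1])))
tr=[(207,44),(328.5,46),(312,288.5),(216.5,288.5)]
Q=onplane(c,tr,.064);print('tray',Q,np.linalg.norm(Q-np.roll(Q,-1,0),axis=1),Q.mean(0))
op=[(210.5,111.5),(323.5,111.5),(313.5,243),(217.5,241.5)];O=onplane(c,op,.064);print('open',O,O.mean(0))
e=(Q[0]+Q[1]-Q[2]-Q[3]);print('tray yaw',np.degrees(np.arctan2(-e[0],e[1])))
# across-view heights: tray corner wrist(216.5,288.5) vs scene / side
f=lambda a,o,k: np.array(a,float)/k+np.array(o)-0.5+0.5/k
s=f([(70,143),(610,54),(746,195),(163,300)],(260,135),5.5)
print(tri(c,[(216.5,288.5),(207,44),(328.5,46),(312,288.5)],cam('scene'),s))
# pin height: rear end edges where hood hides
si=f([(545,212)],(260,135),5.5)
# plane of the wrist axis line intersected with scene centreline rays
o,dd=rays(c,[uv[0],uv[2]]);n=np.cross(dd[0],dd[1])
for cc,a in((cam('scene'),[(320,178.3),(345,174.6)]),(cam('side'),[(213.5,149),(219.5,163)])):
    o2,d2=rays(cc,a);t=((o-o2)@n)/(d2@n);print('pin pts',o2+d2*t[:,None])
E
python3 pin.py
```

```text
[ -0.1116 283.8263] 12.066666666666666
pin visible [[0.5334 0.3301 0.016 ]
 [0.5036 0.2327 0.016 ]
 [0.4691 0.1202 0.016 ]]
pin yaw -17.0357873645055
tray [[0.4661 0.4343 0.064 ]
 [0.6198 0.4013 0.064 ]
 [0.548  0.0376 0.064 ]
 [0.3889 0.0696 0.064 ]] [0.1572 0.3708 0.1622 0.3728] [0.5057 0.2357 0.064 ]
open [[0.4503 0.351  0.064 ]
 [0.6023 0.3206 0.064 ]
 [0.5616 0.1234 0.064 ]
 [0.4123 0.1561 0.064 ]] [0.5066 0.2378 0.064 ]
tray yaw -11.566433121773887
[[0.3906 0.0725 0.0672 0.0016]
 [0.4657 0.4336 0.0652 0.0015]
 [0.6193 0.4012 0.0664 0.0003]
 [0.5466 0.0411 0.0698 0.0024]]
pin pts [[0.4938 0.2008 0.0171]
 [0.5195 0.2854 0.0203]]
pin pts [[0.518  0.2841 0.0398]
 [0.4977 0.2155 0.0274]]
```

Run:
```python
from h import *
go([0.50,-0.16,0.25],[180,0,-5])
```

```text
row [0.0867, 0.4237, 0.079, 0.0001, 0.0004, -0.1108] rows>= 9.0
```

```bash
python3 -m creep '[[0.01,0.05,0,0,0,0,1],[0.087,0.424,0.079,0,0,-0.11,1],[0.087,0.424,0.079,0,0,-0.11,1],[0.087,0.424,0.079,0,0,-0.11,1],[0.087,0.424,0.079,0,0,-0.11,1],[0.087,0.424,0.079,0,0,-0.11,1],[0.087,0.424,0.079,0,0,-0.11,1],[0.087,0.424,0.079,0,0,-0.11,1]]'
python3 -m creep '[[0.005,0.036,0.01,0,0,0,0.7],[0.005,0.036,0.01,0,0,0,0.7],[0.005,0.036,0.01,0,0,0,0.7]]'
python3 - <<'E'
from h import *
M=T();np.save('m2.npy',M);print(bot.get_obs()['qd'].round(1));cv2.imwrite('pics/w2.png',optics.camera('wrist')[:,:,::-1])
E
```

```text
time: 2.2
ee_pos: [0.4982, -0.1215, 0.2583]
tcp_rot: [180.0, -0.0, -5.0]
wrist_force: [1.1, 0.6, 0.3]
opening: 0.0855
time: 2.5
ee_pos: [0.5001, -0.1567, 0.2482]
tcp_rot: [-180.0, 0.0, -5.2]
wrist_force: [0.3, 0.4, 0.4]
opening: 0.0597
[ 1.8 -0.6  0.6  0.2  0.   0.9]
```

View pics/w2.png

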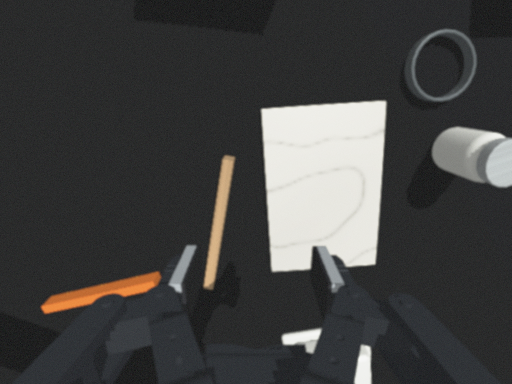

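The wrist shows the wooden guide from (229,156) to (210,289) and the board at (262-385, 101-272).

```bash
cat > gb.py <<'E'
from h import *
import sys
np.set_printoptions(precision=4,suppress=True)
def run(k,z=.028):
    M=np.load(f'm{k}.npy');c=cam('wrist',M);im=cv2.imread(f'pics/w{k}.png')
    h=cv2.cvtColor(im,cv2.COLOR_BGR2HSV)
    m=cv2.inRange(h,(8,60,90),(22,170,255));n,l,s,_=cv2.connectedComponentsWithStats(m)
    i=1+np.argmax(s[1:,4]);cnt=cv2.findContours((l==i).astype('uint8'),0,1)[0][0][:,0].astype(float)
    r=cv2.minAreaRect(cnt.astype(np.float32));print('guide px',cv2.boxPoints(r).tolist())
    P=onplane(c,cnt,z)[:,:2].astype(np.float32);b=cv2.minAreaRect(P);B=cv2.boxPoints(b);print('guide top',b);L=B-np.roll(B,-1,0);L=L[np.argmax(np.linalg.norm(L,axis=1))];L*=np.sign(L[1]);print('yaw',np.degrees(np.arctan2(-L[0],L[1])))
    return c,im
def board_near(c,im,cols,y0,y1):
    # near-edge pixels by row: first bright low-sat pixel right of cols
    g=cv2.cvtColor(im,cv2.COLOR_BGR2GRAY).astype(float);pts=[]
    for y in range(y0,y1):
        r=g[y,cols[0]:cols[1]];j=np.where((r[:-1]<130)&(r[1:]>=130))[0]
        if len(j): j=j[0];pts.append((cols[0]+j+(130-r[j])/(r[j+1]-r[j]),y))
    P=onplane(c,pts,.01);p=np.polyfit(P[:,1],P[:,0],1);print('near edge x=%.4f+%.4f*(y+0.2)'%(np.polyval(p,-.2),p[0]),'res',np.std(P[:,0]-np.polyval(p,P[:,1])),'yaw',-np.degrees(np.arctan(p[0])));return p
if __name__=='__main__':
    c,im=run(2);board_near(c,im,(240,290),115,265)
    Q=onplane(c,[(261.5,108),(385.5,101),(376.5,264.5),(270.5,272)],.01);print(Q,Q.mean(0),np.linalg.norm(Q-np.roll(Q,-1,0),axis=1))
E
python3 gb.py
```

```text
guide px [[200.78782653808594, 287.3260803222656], [222.13572692871094, 153.90171813964844], [234.9672393798828, 155.95474243164062], [213.6193389892578, 289.37908935546875]]
guide top ((0.4379377067089081, -0.23680466413497925), (0.20628343522548676, 0.017033100128173828), 74.2768783569336)
yaw -15.723117
near edge x=0.5095+0.0183*(y+0.2) res 0.0001599142138551779 yaw -1.0459116578703687
[[ 0.513  -0.0845  0.01  ]
 [ 0.6721 -0.0889  0.01  ]
 [ 0.6708 -0.3298  0.01  ]
 [ 0.5064 -0.3273  0.01  ]] [ 0.5906 -0.2076  0.01  ] [0.1592 0.241  0.1645 0.2429]
```

Run:
```python
from h import *
np.set_printoptions(precision=4,suppress=True)
c=cam('wrist',np.load('m2.npy'))
print(tri(c,[(229,156),(227.5,156)],cam('scene'),[(221.5,201.7),(221.5,202.2)]),tri(c,[(229,156)],cam('side'),[(278.5,227.5)]))
print(T()[:3,3]);go([0.438,-0.237,0.08],[180,0,-16.2])
```

```text
[[ 0.4634 -0.1433  0.0283  0.0104]
 [ 0.4615 -0.1432  0.0248  0.0091]] [[ 0.4682 -0.1421  0.0229  0.0065]]
[ 0.5003 -0.156   0.2486]
row [-0.0548, 0.0863, 0.1686, -0.0003, -0.0001, 0.1924] rows>= 4.0
```

Guide height measures 23–28 mm, which agrees with the text. Next I move above it.

```bash
python3 -m creep '[[-0.055,0.086,0.169,0,0,0.192,0.6],[-0.055,0.086,0.169,0,0,0.192,0.6],[-0.055,0.086,0.169,0,0,0.192,0.6],[-0.055,0.086,0.169,0,0,0.192,0.6],[-0.055,0.086,0.169,0,0,0.192,0.6],[-0.055,0.086,0.169,0,0,0.192,0.6],[-0.055,0.086,0.169,0,0,0.192,0.6]]'
python3 - <<'E'
from h import *
M=T();np.save('m3.npy',M);cv2.imwrite('pics/w3.png',optics.camera('wrist')[:,:,::-1]);
import gb
c,im=gb.run(3)
print('grip',M[:3,3],proj(c,[[*M[:2,3],.028]]))
E
```

```text
time: 3.25
ee_pos: [0.4394, -0.2369, 0.0816]
tcp_rot: [180.0, -0.2, -16.2]
wrist_force: [-0.3, 0.5, -0.0]
opening: 0.051
guide px [[242.0, 77.0], [264.0, 77.0], [264.0, 326.0], [242.0, 326.0]]
guide top ((0.437059611082077, -0.2392924427986145), (0.1992691457271576, 0.014950135722756386), 74.29430389404297)
yaw -15.7056875
grip [ 0.4394 -0.2369  0.0816] [[256.167  216.9589]]
```

View pics/w3.png

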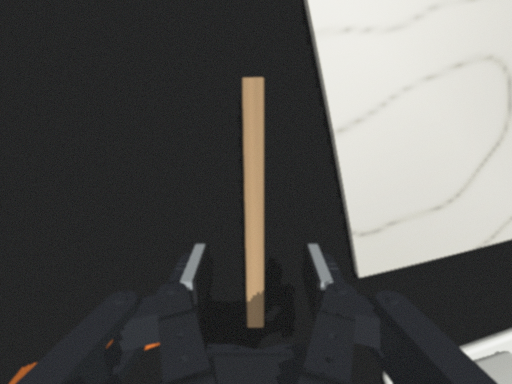

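The guide runs (242-264, 77-326) between the jaws, aligned with them and about 2 mm off to the left. I lower and grip.

```bash
python3 -m creep '[[-0.002,0.001,0.03,0,0,-0.009,0.6],[-0.002,0.001,0.05,0,0,-0.009,0.6],[-0.002,0.001,0.066,0,0,-0.009,0.6],[-0.002,0.001,0.066,0,0,-0.009,0.6],[-0.002,0.001,0.066,0,0,-0.009,0.6],[-0.002,0.001,0.066,0,0,-0.009,0.0],[-0.002,0.001,0.066,0,0,-0.009,0.0],[-0.002,0.001,0.066,0,0,-0.009,0.0]]' 40
python3 -m creep '[[0,0,0,0,0,0,0],[0,0,0,0,0,0,0],[0,0,0,0,0,0,0]]' 40
```

```text
time: 4.1
ee_pos: [0.4362, -0.2383, 0.0145]
tcp_rot: [180.0, -0.1, -15.8]
wrist_force: [-0.4, 1.1, 4.2]
opening: 0.0131
time: 4.4
ee_pos: [0.4362, -0.2383, 0.0145]
tcp_rot: [180.0, -0.1, -15.8]
wrist_force: [0.5, 1.1, 6.6]
opening: 0.0126
```

Run:
```python
from h import *
print(T()[:3,3]);go([0.495,-0.206,0.017],[180,0,-1.05])
```

```text
[ 0.43620853 -0.2382797   0.01449223]
row [0.0478, -0.0471, -0.0024, 0.0004, -0.002, -0.2576] rows>= 2.0
```

```bash
python3 -m creep '[[0,0,-0.003,0,0,0,0],[0.012,-0.012,-0.003,0,0,-0.065,0],[0.024,-0.024,-0.003,0,0,-0.13,0],[0.036,-0.036,-0.003,0,0,-0.2,0],[0.048,-0.047,-0.003,0,0,-0.258,0],[0.048,-0.047,-0.003,0,0,-0.258,0],[0.048,-0.047,-0.003,0,0,-0.258,0]]' 40
python3 - <<'E'
from h import *
M=T();np.save('m4.npy',M);cv2.imwrite('pics/w4.png',optics.camera('wrist')[:,:,::-1]);
import gb
c,im=gb.run(4,.031)
E
```

```text
time: 5.1
ee_pos: [0.4941, -0.2058, 0.0162]
tcp_rot: [-180.0, 0.1, -1.1]
wrist_force: [-0.1, -0.1, -0.5]
opening: 0.0131
guide px [[239.0, 59.0], [273.0, 59.0], [273.0, 348.0], [239.0, 348.0]]
guide top ((0.49424394965171814, -0.18367165327072144), (0.1534097045660019, 0.014351454563438892), 88.97757720947266)
yaw -1.0224252
```

View pics/w4.png

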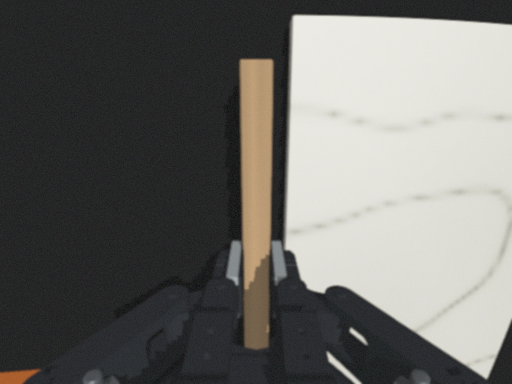

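Run:
```python
from h import *
import gb
c=cam('wrist',np.load('m4.npy'));im=cv2.imread('pics/w4.png')
gb.board_near(c,im,(276,300),30,225)
print(onplane(c,[(292,15)],.01),onplane(c,[(240,59),(272.5,59)],.031))
```

```text
near edge x=0.5101+0.0186*(y+0.2) res 3.7965173246766325e-05 yaw -1.067224836478869
[[ 0.5125 -0.0856  0.01  ]] [[ 0.489  -0.1069  0.031 ]
 [ 0.5023 -0.1071  0.031 ]]
```

Guide and board edge are parallel to 0.05°, with a gap of about 9 mm. I lower the guide, push it flush with a slight press, and check the force.

```bash
python3 -m creep '[[0,0,0.003,0,0,0,0],[0.003,0,0.003,0,0,0,0],[0.006,0,0.003,0,0,0,0],[0.008,0,0.003,0,0,0,0],[0.0095,0,0.003,0,0,0,0],[0.0105,0,0.003,0,0,0,0],[0.0105,0,0.003,0,0,0,0]]' 40
```

```text
time: 5.85
ee_pos: [0.5037, -0.2067, 0.0143]
tcp_rot: [180.0, 0.1, -1.1]
wrist_force: [-8.1, 0.6, 11.5]
opening: 0.013
```

```bash
python3 -m creep '[[-0.0005,0,-0.0005,0,0,0,0.45],[-0.0005,0,-0.0005,0,0,0,0.45],[-0.0005,0,-0.0005,0,0,0,0.45],[-0.0005,0,-0.0005,0,0,0,0.45],[-0.0005,0,-0.03,0,0,0,0.45],[-0.0005,0,-0.07,0,0,0,0.45],[-0.0005,0,-0.1,0,0,0,0.45],[-0.0005,0,-0.1,0,0,0,0.45]]'
python3 - <<'E'
from h import *
M=T();np.save('m5.npy',M);cv2.imwrite('pics/w5.png',optics.camera('wrist')[:,:,::-1]);
import gb
c,im=gb.run(5,.028);gb.board_near(c,im,(262,300),40,235)
E
```

```text
time: 6.65
ee_pos: [0.5064, -0.2068, 0.118]
tcp_rot: [179.9, -0.4, -1.0]
wrist_force: [0.6, -0.3, 0.3]
opening: 0.0384
guide px [[241.99996948242188, 76.99998474121094], [259.9999694824219, 76.99998474121094], [259.9999694824219, 295.99993896484375], [241.99996948242188, 295.99993896484375]]
guide top ((0.5026005506515503, -0.20688435435295105), (0.19865454733371735, 0.01399395614862442), 88.89268493652344)
yaw -1.1073146
near edge x=0.8583+-3.0074*(y+0.2) res 0.0 yaw 71.60740260181254gb.py:18: RankWarning: Polyfit may be poorly conditioned
  P=onplane(c,pts,.01);p=np.polyfit(P[:,1],P[:,0],1);print('near edge x=%.4f+%.4f*(y+0.2)'%(np.polyval(p,-.2),p[0]),'res',np.std(P[:,0]-np.polyval(p,P[:,1])),'yaw',-np.degrees(np.arctan(p[0])));return p
```

View pics/w5.png

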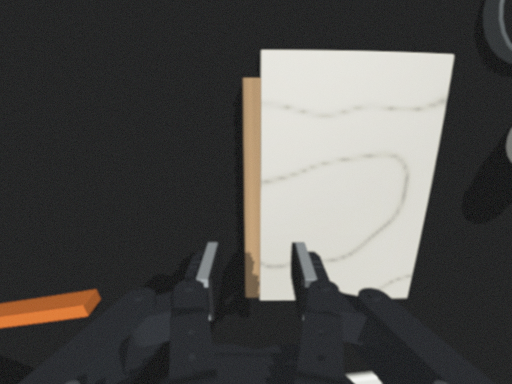

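The guide sits at x 0.5026 (flush would be about 0.503), is centred within 1 mm, is parallel (-1.11° against -1.07°), and is let go. Next is the pin.

Run:
```python
from h import *
go([0.505,0.238,0.17],[180,0,-17])
```

```text
row [-0.0085, -0.4443, -0.0552, 0.0009, -0.0039, 0.2787] rows>= 9.0
```

```bash
python3 -m creep '[[0,-0.01,-0.048,0,0,0,0.6],[-0.0085,-0.444,-0.055,0,-0.003,0.279,0.6],[-0.0085,-0.444,-0.055,0,-0.003,0.279,0.6],[-0.0085,-0.444,-0.055,0,-0.003,0.279,0.6],[-0.0085,-0.444,-0.055,0,-0.003,0.279,0.6],[-0.0085,-0.444,-0.055,0,-0.003,0.279,0.6],[-0.0085,-0.444,-0.055,0,-0.003,0.279,0.6],[-0.0085,-0.444,-0.055,0,-0.003,0.279,0.6]]'
python3 - <<'E'
from h import *
go([0.505,0.238,0.17],[180,0,-17])
E
```

```text
time: 7.5
ee_pos: [0.5034, 0.1489, 0.1656]
tcp_rot: [179.9, 0.2, -17.0]
wrist_force: [2.4, -0.4, 0.2]
opening: 0.0508
row [-0.0246, -0.0856, -0.0044, 0.0013, 0.0041, -0.0003] rows>= 2.0
```

```bash
python3 -m creep '[[-0.024,-0.085,0,0,0,0,0.6],[-0.024,-0.085,0,0,0,0,0.6],[-0.024,-0.085,0,0,0,0,0.6],[-0.024,-0.085,0,0,0,0,0.6],[-0.024,-0.085,0,0,0,0,0.6]]'
python3 - <<'E'
from h import *
np.set_printoptions(precision=4,suppress=True)
M=T();np.save('m6.npy',M);cv2.imwrite('pics/w6.png',optics.camera('wrist')[:,:,::-1]);print(M)
E
```

```text
time: 8.0
ee_pos: [0.5059, 0.2345, 0.1661]
tcp_rot: [179.9, 0.2, -17.0]
wrist_force: [0.1, 0.1, -0.1]
opening: 0.0513
[[ 0.9561 -0.2931 -0.0042  0.5059]
 [-0.2931 -0.9561 -0.0003  0.2345]
 [-0.0039  0.0015 -1.      0.1661]
 [ 0.      0.      0.      1.    ]]
```

View pics/w6.png

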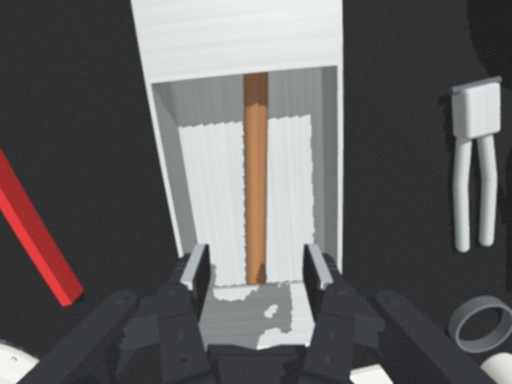

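Run:
```python
from h import *
np.set_printoptions(precision=4,suppress=True)
M=np.load('m6.npy');c=cam('wrist',M);im=cv2.imread('pics/w6.png')
h=cv2.cvtColor(im,cv2.COLOR_BGR2HSV);m=cv2.inRange(h,(5,100,30),(18,255,255))
m[:,:230]=0;m[:,285:]=0
ys=np.arange(80,275);L=np.array([np.where(m[y])[0][0]-.5 for y in ys]);R=np.array([np.where(m[y])[0][-1]+.5 for y in ys])
p=np.polyfit(ys,(L+R)/2,1)
for z in(.016,.02):
    P=onplane(c,[(np.polyval(p,y),y) for y in(80,270)],z);d=P[0]-P[1];print(P,np.degrees(np.arctan2(-d[0],d[1])));
    print('tool frame',(P-M[:3,3])@M[:3,:3])
for y in (100,250):
    A=onplane(c,[(L[y-80],y),(R[y-80],y)],.016);print('width',np.linalg.norm(A[0]-A[1]))
# height from w1 axis plane vs w6 axis rays, near +y end of view, and vs. scene rays
o,d6=rays(c,[(np.polyval(p,y),y) for y in(90,260)]);n=np.cross(*d6)
for cc,a in((cam('scene'),[(320,178.3),(345,174.6)]),(cam('side'),[(213.5,149),(219.5,163)])):
    o2,d2=rays(cc,a);t=((o-o2)@n)/(d2@n);print('pin pts',o2+d2*t[:,None])
```

```text
[[0.5339 0.3313 0.016 ]
 [0.4724 0.1309 0.016 ]] -17.068494402722003
tool frame [[-0.001  -0.101   0.1499]
 [-0.0011  0.1087  0.1503]]
[[0.5339 0.331  0.02  ]
 [0.4732 0.1334 0.02  ]] -17.068494402722013
tool frame [[-0.001  -0.1007  0.1459]
 [-0.0011  0.1061  0.1463]]
width 0.021410997552579053
width 0.02078230680870152
pin pts [[0.4938 0.2007 0.0172]
 [0.5198 0.2851 0.0206]]
pin pts [[0.5214 0.2901 0.0346]
 [0.4992 0.2181 0.0249]]
```

The pin is centred between the jaws, within 1 mm and 0.1°. I lower and grip it.

```bash
python3 -m creep '[[-0.001,0,0.05,0,0,0,0.6],[-0.001,0,0.09,0,0,0,0.6],[-0.001,0,0.12,0,0,0,0.6],[-0.001,0,0.14,0,0,0,0.6],[-0.001,0,0.15,0,0,0,0.6],[-0.001,0,0.1585,0,0,0,0.6],[-0.001,0,0.1585,0,0,0,0.6]]'
python3 -m creep '[[0,0,0,0,0,0,0],[0,0,0,0,0,0,0],[0,0,0,0,0,0,0],[0,0,0,0,0,0,0]]' 70
```

```text
time: 8.75
ee_pos: [0.5047, 0.2351, 0.0082]
tcp_rot: [180.0, 0.2, -17.1]
wrist_force: [0.9, 0.0, -0.4]
opening: 0.0511
time: 9.15
ee_pos: [0.5055, 0.236, 0.0099]
tcp_rot: [-179.9, 0.1, -17.0]
wrist_force: [-0.3, -1.2, 5.9]
opening: 0.0218
```

```bash
python3 -m creep '[[0,0,-0.005,0,0,0,0],[0,0,-0.012,0,0,0,0],[0,0.01,-0.012,0,0,0,0],[0,0.02,-0.012,0,0,0,0],[0,0.03,-0.012,0,0,0,0],[0,0.03,-0.012,0,0,0,0]]' 70
python3 - <<'E'
from h import *
o=bot.get_obs();print(o['wrist_force'].round(2),o['torque'].round(3),o['opening'])
np.save('m7.npy',T());cv2.imwrite('pics/w7.png',optics.camera('wrist')[:,:,::-1]);cv2.imwrite('pics/s7.png',optics.camera('scene')[100:250,230:430,::-1].repeat(4,0).repeat(4,1))
E
```

```text
time: 9.75
ee_pos: [0.4953, 0.2055, 0.0202]
tcp_rot: [179.9, 0.2, -17.1]
wrist_force: [0.1, 0.7, -2.5]
opening: 0.0215
[ 0.09  0.68 -2.54] [ 0.052 -0.054  0.025] 0.021545028150228355
```

View pics/w7.png

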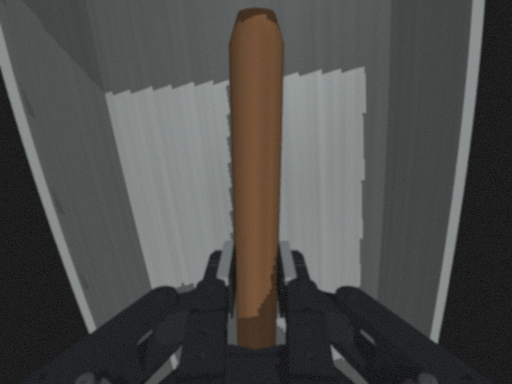

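View pics/s7.png

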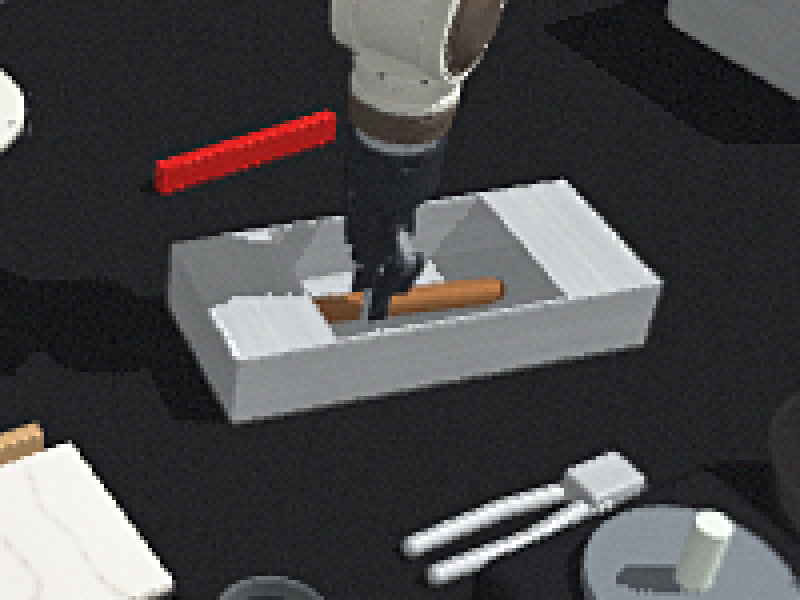

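The wrist shows the pin's +y end at (257,10), clear of the hood already. I compute where it lies along the pin.

Run:
```python
from h import *
np.set_printoptions(precision=4,suppress=True)
M=np.load('m7.npy');c=cam('wrist',M)
E=onplane(c,[(257,12)],.028)[0];print(E,(E-M[:3,3])@M[:3,:3])
yaw=np.radians(-11.5);Rt=np.array([[np.cos(yaw),-np.sin(yaw)],[np.sin(yaw),np.cos(yaw)]])
C=np.array([.506,.2375])
print('end in tray',Rt.T@(E[:2]-C),'grip in tray',Rt.T@(M[:2,3]-C))
d=E[:2]-M[:2,3];d/=np.linalg.norm(d);print('other end in tray',Rt.T@(E[:2]-.26*d-C))
```

```text
[0.5301 0.3181 0.028 ] [ 0.0001 -0.1179 -0.0079]
end in tray [0.0076 0.0838] grip in tray [-0.0041 -0.0335]
other end in tray [-0.0181 -0.1749]
```

Run:
```python
import numpy as np
for s,z,a in [(-142,24,5),(-142,20,10),(-140,18,15),(-132,18,20),(-112,22,22),(-92,26,24),(-72,30,24),(-52,34,24),(-42,38,24),(-42,58,24),(-42,98,24)]:
    A=np.radians(a);G=np.array([s+142*np.cos(A),z+142*np.sin(A)]);t=G+7.5*np.array([np.sin(A),-np.cos(A)])
    d=t-[0,20]; print(a,'y %.4f z %.4f rx %.3f'%(-d[0]/1000,-d[1]/1000,A))
```

```text
5 y -0.0001 z -0.0089 rx 0.087
10 y 0.0009 z -0.0173 rx 0.175
15 y 0.0009 z -0.0275 rx 0.262
20 y -0.0040 z -0.0395 rx 0.349
22 y -0.0225 z -0.0482 rx 0.384
24 y -0.0408 z -0.0569 rx 0.419
24 y -0.0608 z -0.0609 rx 0.419
24 y -0.0808 z -0.0649 rx 0.419
24 y -0.0908 z -0.0689 rx 0.419
24 y -0.0908 z -0.0889 rx 0.419
24 y -0.0908 z -0.1289 rx 0.419
```

```bash
python3 -m creep '[[0,0,-0.005,0.044,0,0,0],[0,0,-0.009,0.087,0,0,0],[0,0.001,-0.013,0.13,0,0,0],[0,0.001,-0.0175,0.175,0,0,0],[0,0.001,-0.0225,0.218,0,0,0],[0,0.001,-0.0275,0.262,0,0,0],[0,-0.004,-0.0395,0.349,0,0,0],[0,-0.004,-0.0395,0.349,0,0,0]]' 80
python3 - <<'E'
from h import *
o=bot.get_obs();print(o['wrist_force'].round(2),o['torque'].round(3),o['qd'].round(1))
cv2.imwrite('pics/s8.png',optics.camera('scene')[100:250,230:430,::-1].repeat(4,0).repeat(4,1));cv2.imwrite('pics/d8.png',optics.camera('side')[80:230,130:330,::-1].repeat(4,0).repeat(4,1))
E
```

```text
time: 10.65
ee_pos: [0.4976, 0.2104, 0.0609]
tcp_rot: [-159.9, 0.1, -17.1]
wrist_force: [0.3, -0.1, -1.7]
opening: 0.0208
[ 0.34 -0.06 -1.66] [-0.41   0.102 -0.002] [ 1.4  1.8  1.2  1.5 -4.7  1.3]
```

View pics/s8.png

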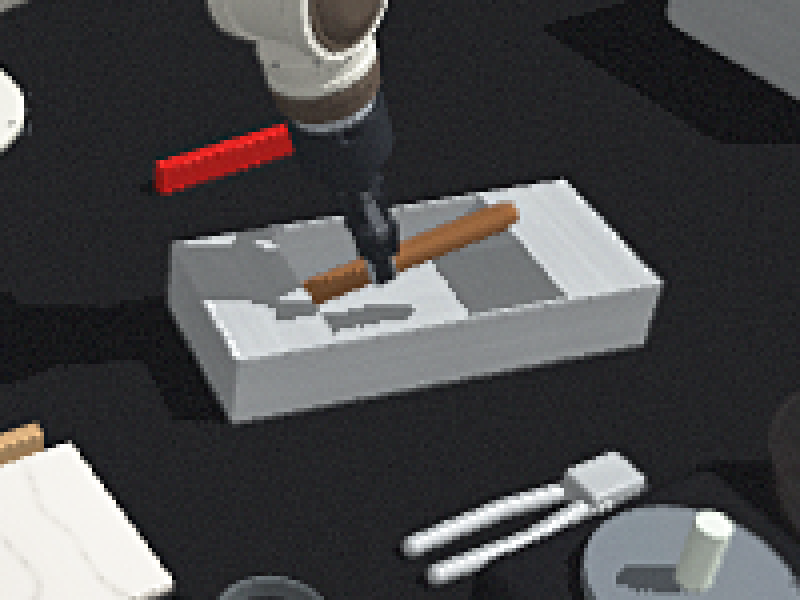

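View pics/d8.png

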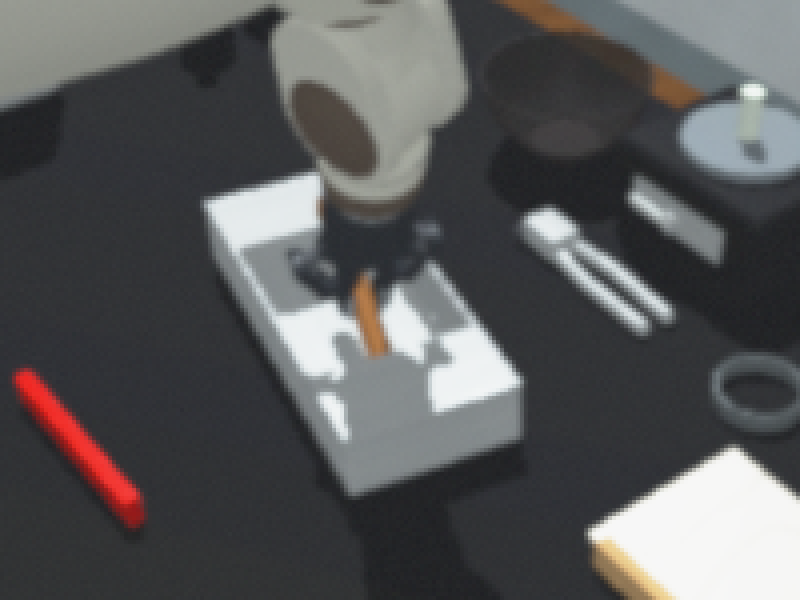

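The pin is tilted about 20°. Its high end is out of the opening at scene crop (510,212), above the far hood, and its low end is still under the near hood at (315,290). Forces are small, so I pull out along its axis and then up.

```bash
python3 -m creep '[[0,-0.01,-0.001,0.018,0,0,0],[0,-0.02,-0.002,0.035,0,0,0],[0,-0.04,-0.004,0.07,0,0,0],[0,-0.061,-0.001,0.07,0,0,0],[0,-0.081,0.002,0.07,0,0,0],[0,-0.0915,0.002,0.07,0,0,0],[0,-0.0915,0.002,0.07,0,0,0]]' 80
python3 - <<'E'
from h import *
o=bot.get_obs();print(o['wrist_force'].round(2),o['torque'].round(3))
np.save('m9.npy',T());cv2.imwrite('pics/s9.png',optics.camera('scene')[100:250,230:430,::-1].repeat(4,0).repeat(4,1))
E
```

```text
time: 11.45
ee_pos: [0.5229, 0.2953, 0.09]
tcp_rot: [-155.9, 0.1, -16.9]
wrist_force: [-0.7, -0.5, -1.7]
opening: 0.021
[-0.68 -0.46 -1.67] [-0.441  0.101 -0.018]
```

View pics/s9.png

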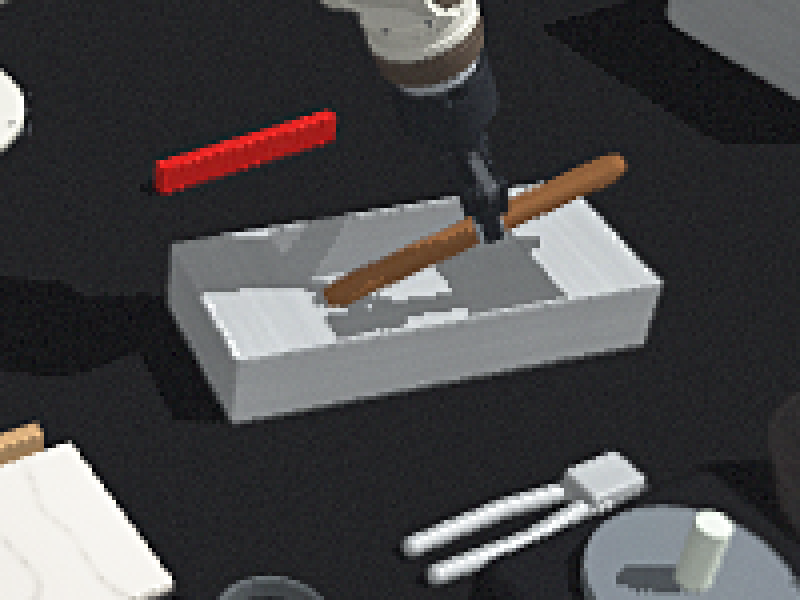

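The low end, at crop (332,298), is now out from under the near hood. I pull 12 mm more and lift straight up.

```bash
python3 -m creep '[[0,-0.012,0,0,0,0,0],[0,-0.016,-0.009,0,0,0,0],[0,-0.024,-0.027,0,0,0,0],[0,-0.036,-0.055,0,0,0,0],[0,-0.053,-0.091,0,0,0,0],[0,-0.073,-0.137,0,0,0,0],[0,-0.073,-0.137,0,0,0,0]]' 80
python3 - <<'E'
from h import *
o=bot.get_obs();print(o['wrist_force'].round(2),o['torque'].round(3))
cv2.imwrite('pics/s10.png',optics.camera('scene')[50:250,180:440,::-1].repeat(3,0).repeat(3,1))
go([0.55,-0.20,0.26],[180,0,-17])
E
```

```text
time: 12.2
ee_pos: [0.5284, 0.3047, 0.2534]
tcp_rot: [-155.6, -0.3, -17.0]
wrist_force: [0.8, 0.1, -0.9]
opening: 0.0209
[ 0.77  0.1  -0.93] [-0.416  0.124 -0.028]
row [0.1691, 0.4295, -0.2046, -0.4234, -0.0029, -0.0001] rows>= 11.0
```

View pics/s10.png

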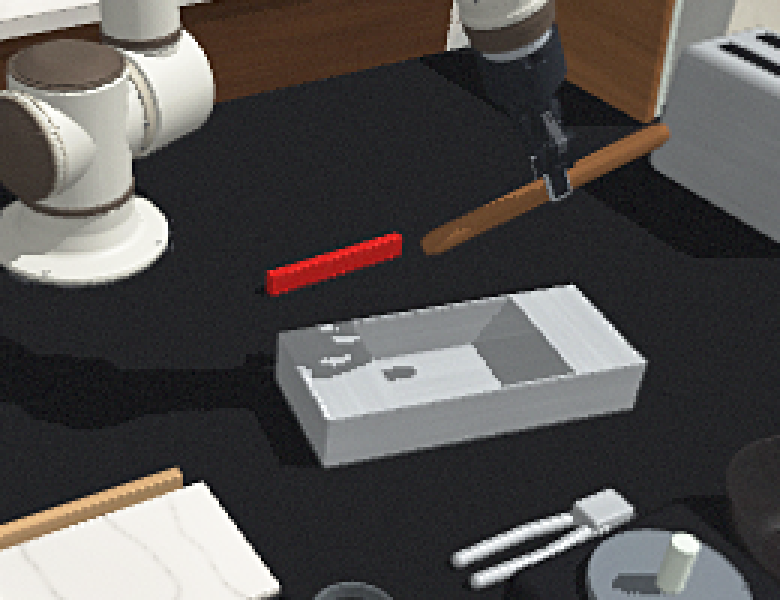

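The pin is free of the tray. I level it, then carry it over.

```bash
python3 -m creep '[[0,0,0,-0.1,0,0,0],[0,0,0,-0.2,0,0,0],[0,0,0,-0.3,0,0,0],[0,0,0,-0.38,0,0,0],[0,0,0,-0.424,0,0,0],[0,0,0,-0.424,0,0,0]]' 80
python3 - <<'E'
from h import *
go([0.585,-0.195,0.25],[180,0,-17])
E
```

```text
time: 12.85
ee_pos: [0.5263, 0.3047, 0.2423]
tcp_rot: [179.5, 0.3, -17.0]
wrist_force: [-0.2, -0.6, -1.0]
opening: 0.0208
row [0.2019, 0.4609, -0.005, 0.008, 0.0051, 0.0007] rows>= 11.0
```

```bash
python3 -m creep '[[0.008,0.018,-0.003,0,0,0,0],[0.023,0.053,-0.005,0.008,0,0,0],[0.039,0.09,-0.005,0.008,0,0,0],[0.056,0.128,-0.005,0.008,0,0,0],[0.073,0.166,-0.005,0.008,0,0,0],[0.088,0.2,-0.005,0.008,0,0,0],[0.101,0.23,-0.005,0.008,0,0,0],[0.101,0.23,-0.005,0.008,0,0,0]]' 80
python3 - <<'E'
from h import *
go([0.585,-0.195,0.25],[180,0,-17])
E
```

```text
time: 13.65
ee_pos: [0.5555, 0.0508, 0.25]
tcp_rot: [-179.8, 0.1, -17.3]
wrist_force: [-1.1, 0.2, -0.7]
opening: 0.0208
row [0.1012, 0.2259, -0.001, -0.0032, 0.0022, -0.0048] rows>= 5.0
```

```bash
python3 -m creep '[[0.009,0.02,0,0,0,0,0],[0.026,0.058,0,0,0,0,0],[0.043,0.097,0,0,0,0,0],[0.061,0.135,0,0,0,0,0],[0.077,0.172,0,0,0,0,0],[0.092,0.205,0,0,0,0,0],[0.101,0.226,0,0,0,0,0],[0.101,0.226,0,0,0,0,0]]' 80
python3 -m creep '[[0,0,0,0,0,0,0],[0,0,0,0,0,0,0],[0,0,0,0,0,0,0]]' 80
python3 - <<'E'
from h import *
np.save('m11.npy',T());print(bot.get_obs()['qd'].round(2))
for n in('scene','side','wrist'): cv2.imwrite(f'pics/{n}11.png',optics.camera(n)[:,:,::-1])
E
```

```text
time: 14.45
ee_pos: [0.5857, -0.1936, 0.2483]
tcp_rot: [-179.8, 0.2, -17.2]
wrist_force: [-0.4, 0.5, -1.1]
opening: 0.021
time: 14.75
ee_pos: [0.5861, -0.19, 0.2495]
tcp_rot: [-179.8, 0.1, -16.9]
wrist_force: [-0.4, 0.0, -1.2]
opening: 0.0207
[ 0.04  0.13  0.25  0.02 -0.21 -0.02]
```

View pics/scene11.png

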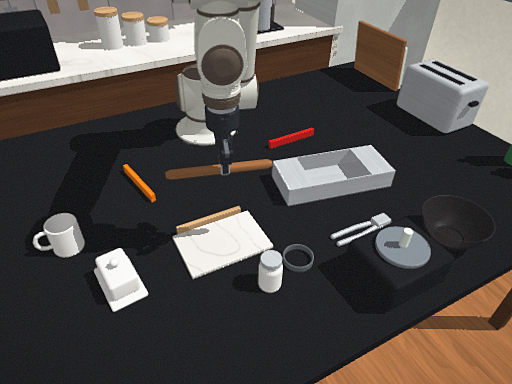

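View pics/side11.png

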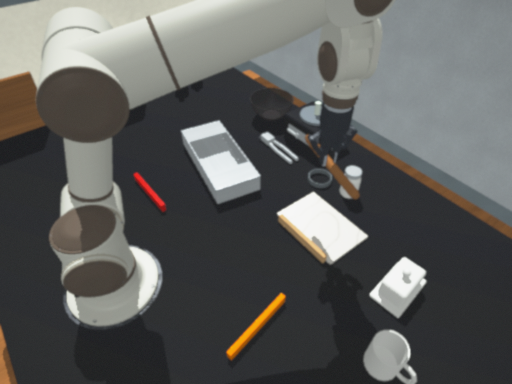

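View pics/wrist11.png

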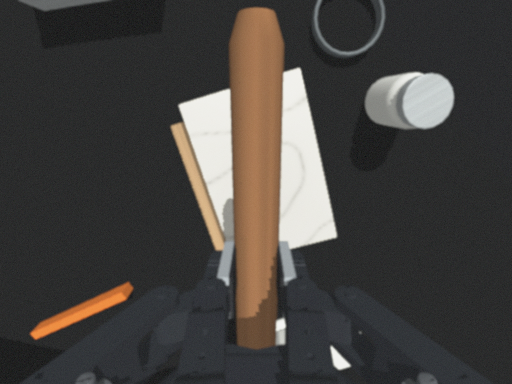

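The pin is held over the board: scene (168,175)–(271,164), with the -y end at side (356,196). The bystanders look unmoved. Final numeric checks follow.

Run:
```python
from h import *
np.set_printoptions(precision=4,suppress=True)
c=cam('wrist',np.load('m11.npy'));cs,cd=cam('scene'),cam('side')
A=tri(cs,[(271,164)],c,[(257,12)])[0];B=tri(cs,[(167.5,175)],cd,[(356.5,196)])[0]
print('ends',A,B,np.linalg.norm(A[:3]-B[:3]),'mid',(A+B)[:3]/2,'tilt',np.degrees(np.arcsin((A[2]-B[2])/.26)))
th=np.radians(-1.07);R=np.array([[np.cos(th),-np.sin(th)],[np.sin(th),np.cos(th)]]);print('mid in board',R.T@(((A+B)[:2]/2)-[.591,-.2075]))
import gb
im=cv2.imread('pics/wrist11.png');h=cv2.cvtColor(im,cv2.COLOR_BGR2HSV)
m=cv2.inRange(h,(8,60,90),(22,170,255));m[:,226:]=0;m[252:]=0;m[:110]=0
ct=max(cv2.findContours(m,0,1)[0],key=cv2.contourArea)[:,0].astype(float)
print('guide',cv2.minAreaRect(onplane(c,ct,.028)[:,:2].astype(np.float32)))
for n in('scene','side'):
    a=cv2.imread(f'pics/{n}0.png').astype(int);b=cv2.imread(f'pics/{n}11.png').astype(int)
    rs={'scene':{'butter':(92,245,150,308),'press':(330,210,392,247),'ring':(282,244,316,272),'jar':(256,250,285,293)}}.get(n,{'butter':(368,258,428,316)})
    for k,(x0,y0,x1,y1) in rs.items():
        print(n,k,'changed px',(abs(a-b)[y0:y1,x0:x1].max(2)>60).sum())
```

```text
ends [ 0.6206 -0.077   0.2536  0.0016] [ 0.5483 -0.3237  0.2553  0.0041] 0.25712650851205987 mid [ 0.5845 -0.2004  0.2544] tilt -0.37778254841302883
mid in board [-0.0067  0.007 ]
guide ((0.5046039819717407, -0.19858433306217194), (0.1845969706773758, 0.019493771716952324), 88.8547134399414)
scene butter changed px 0
scene press changed px 0
scene ring changed px 0
scene jar changed px 0
side butter changed px 0
```

```bash
python3 -c "
from workcell import bot
o=bot.get_obs();print(o['time'],o['qd'].round(2),o['opening']);print(bot.job_done())"
```

```text
14.9 [-0.2   0.18  0.13  0.08  0.02 -0.08] 0.020956609555309966
the job is handed in; nothing more can be done
None
```

I placed the guide strip flush along the board's near edge and let it go. I then drew the rolling pin out of the tray, tilted about 24°, and handed the job in at 14.9 s with it held level over the board. The hand-in gives no verdict, so the figures below are my own last checks.

- **Guide strip:** just after release it measured x = 0.5026 against about 0.503 for flush. It was centred within about 1 mm and parallel to the edge within 0.05°. The final view hid part of it behind the pin and jaws and read 0.5046 with a widened outline, but the same angle. I trust the earlier, unhidden reading.
- **Rolling pin:** both ends are about 254 mm above the counter and it is level within 0.4°. Its middle is 7 mm from the board's centre along each board axis. It is gripped at 80 N and the arm is steady. The measured end-to-end length was 257 mm against the stated 260 mm.
- **Bystanders:** the picture areas around the butter dish and lid, egg ring, garlic press and salt jar showed no change from the start.
- **Height estimates:** the side camera's estimate of the pin's height in the tray (25–40 mm) disagreed with the 16–20 mm from the other views. I used the lower value and the grip confirmed it.

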